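# Making up the injection and the egg-collection carriers

### The arm

A 6-joint arm with a two-finger parallel gripper is mounted at the origin on the work surface. World frame = base frame: x ahead of the robot, y to its left, z up, the work surface at z = 0. Lengths are in m, angles in rad, forces in N, time in s.
With the tool pointing down it reaches from about 0.375 to 0.9 m from the base axis. Payload 3.1 kg.
Tool frame: the origin (TCP) lies midway between the tips of the shut fingers; the grasp point (between the pads) lies 19 mm behind it; z points along the fingers, y is the line along which they close (so a half turn about z gives the same grasp; the last joint's range is limited). The gripper opens to 87 mm and grips with 3 to 60 N. Pads are 19 mm wide; open, the fingers measure 117 mm over their backs; the gripper's body (75 mm by 190 mm) begins 51 mm behind the grasp point.
Start: joints at [-1.395, 0.527, 1.433, -0, 1.181, -0.178], TCP at [0.217, -0.586, 0.223] pointing down, gripper open.
Joint ranges: [-3.08, 3.08], [-0.75, 2.2], [0.22, 2.44], [-1.43, 4.57], [0, 2.65], [-2.85, 2.85]. Speed limits (rad/s): [2.79, 2.79, 3.14, 3.14, 3.14, 3.14].

### API

Orientations are given as a unit quaternion [x, y, z, w].
In Python, from rig import status, imaging, order gives the robot as it stands.
- The arm moves only by the tool arm_command, never from a script. Its argument "deltas" is one flat list of numbers, 5 for each row, row after row: the opening, from -1 (shut) to 1 (fully open), so that 0 is half open, then the shift along the tool's x, y, z in m, then the turn about the tool's z in rad. In form: [gripper, tx, ty, tz, roll, gripper, tx, ty, tz, roll, ...]. A call has 1 to 12 rows; each row shifts and turns the commanded pose from where the row before left it, along the tool's axes as they then stand; what a row does not reach is not made up. A row lasts 1/8 s, in which the tool goes at most 62.5 mm and 10.7 degrees, less where a joint would pass 70% of its speed; a pose out of reach is approached as far as the arm can. A call with a gripper value outside its range is refused whole. The fingers move at their own pace and stop on an object; "newtons" is the grip in N (left out, the last holds). Time passes only in rows, so rows that do not move let the fingers close. It gives the time, the measured TCP pose, the force, the opening and the grip force at its end, in the units of the state.
- status.get_obs(): the state, without advancing time (a new reading comes with each control period).
- imaging.camera(name): name is "side" or "top"; returns (picture, depth): 480x640x3 uint8, red, green, blue; 480x640 float32, m along the optical axis (not along the pixel's ray), 0 where there is no reading.
- imaging.camera_params(name): a dict with "intrinsics" (3x3 intrinsics, pixels), "k1" (the pictures are not rectified: a ray, as slopes to the right and down, at radius r is drawn at 1 + k1 r^2 times it, then the intrinsics apply), "camera_from_world" (4x4, takes a point from world to camera coordinates). Camera axes: x right, y up, looking along -z (the intrinsics and any distortion apply to the point x, -y, -z); pixel columns grow to the right and rows downward; lengths in m; the calibration is good to about 2 mm. A picture is of the moment at which its call begins. camera_params takes no time and is no camera call.
- order.hand_in(): hands the job in; it is judged then, once.
The state is a dict: "time": time; "q": joint angles; "joint_velocities": joint speeds; "joint_torque": joint torques, N m; "position": TCP position; "tool_rot": TCP orientation; "ft_force": force on the tool from outside, world axes, zero at the start; "moment": the same for the moment, N m; "grip_width": finger opening in m; "grip_force": force on a finger pad.
Only numpy, scipy, OpenCV 4.12 (cv2) and the standard library are available. Lean on these libraries where they do the work, as an engineer would, in place of code of your own. Each camera call takes 0.05 s, during which the arm holds its last target. There are 200 camera calls.

### The job

Make up the two carriers for the next case from the stock standing about the bench: on the injection carrier (three bays) put the pipette case in the long bay and the small dish and the oil bottle in the two square bays, one in each; on the collection carrier (two equal bays) put the large dish in one bay and the flask, lying flat as it is now, in the other. Set every piece down right way up and flat on the floor of its bay, without letting it drop, and let go of it. Leave the specimen pot and the four-well plate where they are.

Things in the scene. Friction and masses are not known exactly. Their poses are not given: they have to be found in the camera images.
- injection_carrier: Low tray, dark floor and bright metal ribs, fixed to the bench, 152 mm (x) by 156 mm (y), three bays. Origin: centre of its underside, z up. Floor 2 mm above the bench; rim and ribs 4 mm thick, tops 7 mm above the bench. Long bay, 68 mm (x) by 148 mm (y), centred at x -38, y 0 mm; square bays, 72 by 72 mm, centred at x +36, y +38 and x +36, y -38 mm. Left or right of the stock, turned up to 0.3 rad.
- collection_carrier: Low tray, dark floor and bright metal ribs, fixed to the bench, 132 mm (x) by 192 mm (y), two equal bays. Origin: centre of its underside, z up. Floor 2 mm above the bench; rim and rib 4 mm thick, tops 7 mm above the bench. Bays, each 124 mm (x) by 90 mm (y), centred at x 0, y +47 and x 0, y -47 mm. On the other side of the stock from the injection carrier, turned up to 0.3 rad.
- pipette_case: The pipette case: a closed flat rectangular box with white base, grey lid and three white stripes along it, 92 mm long (x), 40 mm wide (y), 20 mm high. Origin: centre of its underside; z up. A latch and hinges stand 2 mm proud of its long sides, but can be gripped over. About 50 g.
- small_dish: The small dish: a closed round culture dish of clear plastic with two pale rings on the lid, 40 mm in diameter, 13 mm high; lid and dish are one piece. Origin: centre of its underside; z up. About 15 g.
- oil_bottle: The oil bottle: an upright closed round brown glass bottle with a paper label, a narrow neck and a black screw cap; body 44 mm in diameter with straight sides up to 48 mm, cap 29 mm in diameter from 62 mm to the top at 78 mm. Origin: centre of its underside; z up. About 90 g.
- large_dish: The large dish: a closed round culture dish of clear plastic with two pale rings on the lid, 60 mm in diameter, 16 mm high; lid and dish are one piece. Origin: centre of its underside; z up. About 30 g.
- flask: Clear flat rectangular culture flask lying on its broad side, white screw cap at its +x end; 94 mm long over all (x), 52 mm wide (y), 26 mm high, about 40 g. Origin: underside, middle of the whole length; z up. Straight-sided body from x -47 to +15 mm, shoulder to +29, cap (diameter 25 mm, axis 13 mm up) to +47. Grip it across the body, around x -15 mm.
- specimen_pot: The specimen pot, which stays where it is: an upright round clear pot with a plain white screw lid as wide as itself and a paper label, body 42 mm and lid 46 mm in diameter, 58 mm high. Origin: centre of its underside; z up. 
- four_well_plate: The four-well plate, which stays where it is: a flat square closed plate with four round wells, 66 by 66 mm, 15 mm high. Origin: centre of its underside; z up. 

How it is judged:
At the end, for the whole second after the job is handed in: Case in the long bay, small dish and oil bottle one in each square bay; large dish and flask one in each bay of the other carrier: flat on the bay floor (within 3 mm, tilt under 0.08 rad), centre inside the bay, released, at rest. Pot and four-well plate upright, within 30 mm of their start (x of pipette_case in the frame of injection_carrier between -0.062 and -0.014 m and y of pipette_case in the frame of injection_carrier between -0.04 and 0.04 m and (((x of small_dish in the frame of injection_carrier between 0.012 and 0.06 m and y of small_dish in the frame of injection_carrier between 0.014 and 0.062 m) and (x of oil_bottle in the frame of injection_carrier between 0.012 and 0.06 m and y of oil_bottle in the frame of injection_carrier between -0.062 and -0.014 m)) or ((x of small_dish in the frame of injection_carrier between 0.012 and 0.06 m and y of small_dish in the frame of injection_carrier between -0.062 and -0.014 m) and (x of oil_bottle in the frame of injection_carrier between 0.012 and 0.06 m and y of oil_bottle in the frame of injection_carrier between 0.014 and 0.062 m))) and (((x of large_dish in the frame of collection_carrier between -0.036 and 0.036 m and y of large_dish in the frame of collection_carrier between 0.023 and 0.071 m) and (x of flask in the frame of collection_carrier between -0.036 and 0.036 m and y of flask in the frame of collection_carrier between -0.071 and -0.023 m)) or ((x of large_dish in the frame of collection_carrier between -0.036 and 0.036 m and y of large_dish in the frame of collection_carrier between -0.071 and -0.023 m) and (x of flask in the frame of collection_carrier between -0.036 and 0.036 m and y of flask in the frame of collection_carrier between 0.023 and 0.071 m))) and z of each of pipette_case, small_dish, oil_bottle in the frame of injection_carrier below 0.005 m and angle between each of pipette_case, small_dish, oil_bottle, large_dish, flask's own z axis and vertical below 0.08 rad and linear speed of each of pipette_case, small_dish, oil_bottle, large_dish, flask below 0.02 m/s and z of each of large_dish, flask in the frame of collection_carrier below 0.005 m and distance of each of specimen_pot, four_well_plate from where it was at the start of the episode below 0.03 m and angle between each of specimen_pot, four_well_plate's own z axis and vertical below 0.2 rad); the robot touches nothing.
It fails at once if a piece of the kits is dropped: it falls freely at more than 0.5 m/s (over about 13 mm) ((linear speed of pipette_case above 0.5 m/s and contact force between pipette_case and anything else below 0.01 N) or (linear speed of small_dish above 0.5 m/s and contact force between small_dish and anything else below 0.01 N) or (linear speed of oil_bottle above 0.5 m/s and contact force between oil_bottle and anything else below 0.01 N) or (linear speed of large_dish above 0.5 m/s and contact force between large_dish and anything else below 0.01 N) or (linear speed of flask above 0.5 m/s and contact force between flask and anything else below 0.01 N)).
It fails at once if the specimen pot is pushed more than 30 mm or knocked over (distance of specimen_pot from where it was at the start of the episode above 0.03 m or angle between specimen_pot's own z axis and vertical above 0.3 rad).
It fails at once if the four well plate is pushed more than 30 mm or knocked over (distance of four_well_plate from where it was at the start of the episode above 0.03 m or angle between four_well_plate's own z axis and vertical above 0.3 rad).
It also fails if it takes over 152 s, if anything falls off the work surface, if the arm or the gripper's body presses on something with over 40 N, if the wrist force passes 120 N, or if a joint passes its speed limit or range.

## Working session

There is one attempt and no reset: what is moved stays moved. The work goes in short steps, Python scripts to look and compute and a tool call to move; the robot and the scene stay as the last step left them, time stands still between calls to the robot, and variables do not carry over. Pictures are saved under pics/ and viewed, at most 14 in all, crops included, and the job is handed in when it is done.

Besides the shell and the picture viewer there is one more tool, called after "Emit:" as name(argument=value, ...) on one line, values as JSON. arm_command: Moves the arm, as the interface text tells. Its arguments: {"type":"object","properties":{"deltas":{"type":"array"},"newtons":{"type":"number"}},"required":["deltas"]}

```bash
mkdir -p pics; ls; cat > h.py <<'E'
import numpy as np, cv2
from rig import status, imaging, order
def shot(name):
    im,d=imaging.camera(name); np.savez('%s.npz'%name,im=im,d=d); return im,d
def load(name):
    z=np.load('%s.npz'%name); return z['im'],z['d']
def rays(name,uv):
    p=imaging.camera_params(name); K=np.array(p['intrinsics']); T=np.array(p['camera_from_world'])
    D=np.array([p['k1'],0,0,0],float)
    n=cv2.undistortPoints(np.array(uv,np.float64).reshape(-1,1,2),K,D).reshape(-1,2)
    d=np.c_[n[:,0],-n[:,1],-np.ones(len(n))]
    R=T[:3,:3]; return -R.T@T[:3,3], d@R
def onplane(name,uv,z):
    c,d=rays(name,uv); return c+d*((z-c[2])/d[:,2])[:,None]
def cloud(name,depth):
    v,u=np.mgrid[:480,:640]; c,d=rays(name,np.c_[u.ravel(),v.ravel()])
    return (c+d*depth.reshape(-1,1)).reshape(480,640,3)
E
python3 - <<'E'
from h import *
for n in('top','side'):
    im,d=shot(n); cv2.imwrite('pics/%s0.png'%n,im[:,:,::-1])
    p=imaging.camera_params(n); print(n,p)
s=status.get_obs(); print(s)
E
```

```text
pics
top {'intrinsics': array([[519.41449837,   0.        , 316.57042441],
       [  0.        , 519.41449837, 239.65945964],
       [  0.        ,   0.        ,   1.        ]]), 'k1': -0.10922394981319046, 'camera_from_world': array([[-0.00372892, -0.99998755, -0.00331543, -0.00477766],
       [ 0.99270088, -0.00410137,  0.12053272, -0.55072903],
       [-0.12054481, -0.00284177,  0.99270382, -1.06292234],
       [ 0.        ,  0.        ,  0.        ,  1.        ]])}
side {'intrinsics': array([[478.34336093,   0.        , 316.14129247],
       [  0.        , 478.34336093, 237.44057907],
       [  0.        ,   0.        ,   1.        ]]), 'k1': -0.11854649191275402, 'camera_from_world': array([[-0.75424718, -0.65654127,  0.00804651,  0.43373902],
       [ 0.3887191 , -0.43662434,  0.81133017, -0.239538  ],
       [-0.52915844,  0.61507133,  0.58453281, -0.61743443],
       [ 0.        ,  0.        ,  0.        ,  1.        ]])}
{'time': 0.1, 'q': array([-1.39546432e+00,  5.28358531e-01,  1.43379092e+00, -6.32648158e-06,
        1.18147034e+00, -1.78527724e-01]), 'joint_velocities': array([ 0.00013704, -0.00065926, -0.00297439, -0.00168636, -0.00011974,
        0.00102761]), 'joint_torque': array([-9.06968635e-04, -4.40987206e+01, -1.77149731e+01,  6.35059923e-02,
        5.33429836e-02, -4.20911238e-05]), 'position': array([ 0.21646309, -0.58558302,  0.22167322]), 'tool_rot': array([ 9.84387983e-01,  1.76009296e-01, -1.30575956e-06, -1.01357161e-03]), 'ft_force': array([-1.24465859,  0.32605707,  0.1144853 ]), 'moment': array([ 0.01321166, -0.01101113, -0.05084892]), 'grip_force': 0.0, 'grip_width': 0.08714765282036037}
```

View pics/top0.png

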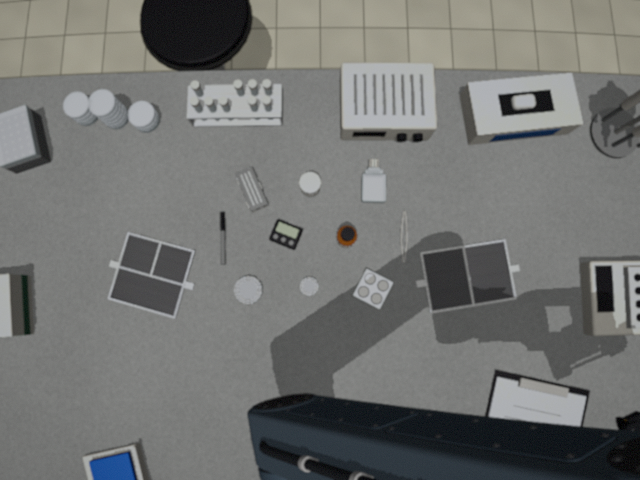

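View pics/side0.png

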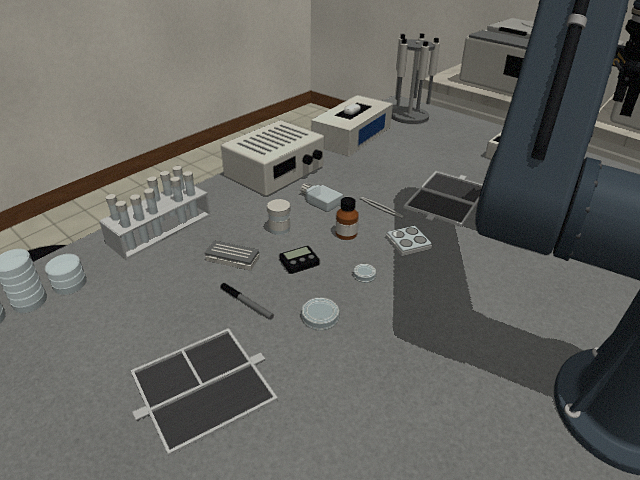

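The top view shows the injection carrier at about (151,275) and the collection carrier at (468,275). The stock is the case (252,188), flask (374,185, cap up), bottle (347,235), large dish (248,290) and small dish (309,287). The pot (310,183) and plate (374,288) stay put. The side view agrees.

```bash
cat > m.py <<'E'
from h import *
im,d=load('top'); g=cv2.cvtColor(im,cv2.COLOR_RGB2GRAY); P=cloud('top',d)
hsv=cv2.cvtColor(im,cv2.COLOR_RGB2HSV)
vis=im[:,:,::-1].copy()
print('table z',np.median(P[205:225,290:320,2]),'gray table',np.median(g[205:225,290:320]),'floorL',g[292,150],'floorR',g[272,445],g[272,490],'shadow',g[330,330])
def seg(name,mask,x0,y0,x1,y1,z,close=0):
    m=np.zeros_like(g); m[y0:y1,x0:x1]=mask[y0:y1,x0:x1].astype(np.uint8)*255
    if close: m=cv2.morphologyEx(m,cv2.MORPH_CLOSE,np.ones((close,close),np.uint8))
    c=max(cv2.findContours(m,cv2.RETR_EXTERNAL,cv2.CHAIN_APPROX_NONE)[0],key=cv2.contourArea)
    cv2.drawContours(vis,[c],-1,(0,0,255),1)
    w=onplane('top',c.reshape(-1,2),z)[:,:2]*1000
    (cx,cy),(a,b),ang=cv2.minAreaRect(w.astype(np.float32))
    box=cv2.boxPoints(((cx,cy),(a,b),ang)); e=[box[1]-box[0],box[2]-box[1]]; e=max(e,key=np.linalg.norm)
    yaw=(np.arctan2(e[1],e[0])+np.pi/2)%np.pi-np.pi/2
    print(name,'c %.1f %.1f'%(cx,cy),'size %.1f %.1f'%(a,b),'long-axis yaw %.3f'%yaw,'px',len(c)); return w
E
python3 - <<'E'
from m import *
T=int(np.median(g[205:225,290:320]))
dark=g<60; br=g>T+18
seg('long',dark,105,225,200,325,.004)
seg('sqA',dark,115,230,158,280,.004); seg('sqB',dark,150,235,200,290,.004)
seg('colA',dark,415,240,473,315,.004); seg('colB',dark,466,235,520,310,.004)
seg('case',br,230,160,272,215,.018,5)
seg('pot',br,294,168,326,200,.058,5)
seg('flask',br,355,155,395,210,.02,5)
seg('bottle',hsv[:,:,1]>90,330,218,362,252,.03,7)
seg('cap',g<45,335,222,360,245,.078)
seg('large',br,228,270,268,310,.014,7)
seg('small',br,294,272,324,302,.011,5)
seg('plate',br,350,265,398,312,.013,5)
seg('timer',g<70,265,215,305,252,.015,5)
cv2.imwrite('pics/seg.png',cv2.resize(vis[145:330,100:525],None,fx=1.88,fy=1.88,interpolation=cv2.INTER_CUBIC))
E
```

```text
table z 0.00013783393032340552 gray table 131.0 floorL 76 floorR 48 75 shadow 90Traceback (most recent call last):
  File "<stdin>", line 4, in <module>
  File "m.py", line 9, in seg
    c=max(cv2.findContours(m,cv2.RETR_EXTERNAL,cv2.CHAIN_APPROX_NONE)[0],key=cv2.contourArea)
ValueError: max() iterable argument is empty
```

```bash
python3 - <<'E'
from m import *
T=131
dark=g<98; d2=g<82; br=g>T+18
seg('long',dark,105,225,200,325,.004)
seg('sqA',dark,115,230,158,280,.004); seg('sqB',dark,150,235,200,290,.004)
seg('colA',d2,415,240,473,315,.004); seg('colB',d2,466,235,520,310,.004)
seg('case',br,230,160,272,215,.018,5)
seg('pot',br,294,168,326,200,.058,5)
seg('flask',br,355,155,395,210,.02,5)
seg('bottle',hsv[:,:,1]>90,330,218,362,252,.03,7)
seg('cap',g<45,335,222,360,245,.078)
seg('large',br,228,270,268,310,.014,7)
seg('small',br,294,272,324,302,.011,5)
seg('plate',br,350,265,398,312,.013,5)
seg('timer',g<70,265,215,305,252,.015,5)
cv2.imwrite('pics/seg.png',cv2.resize(vis[145:330,100:525],None,fx=1.88,fy=1.88,interpolation=cv2.INTER_CUBIC))
E
```

```text
table z 0.00013783393032340552 gray table 131.0 floorL 76 floorR 48 75 shadow 90
long c 442.7 365.6 size 144.0 63.7 long-axis yaw 1.305 px 176
sqA c 524.3 382.8 size 67.6 67.7 long-axis yaw -0.267 px 113
sqB c 504.2 308.9 size 67.5 67.6 long-axis yaw -0.270 px 114
colA c 467.9 -288.6 size 121.4 87.0 long-axis yaw 0.146 px 183
colB c 480.6 -381.2 size 119.3 85.6 long-axis yaw 0.147 px 179
case c 666.3 135.6 size 71.0 21.9 long-axis yaw 0.408 px 76
pot c 669.4 7.4 size 44.0 42.9 long-axis yaw 1.566 px 59
flask c 683.6 -132.2 size 47.9 91.7 long-axis yaw -0.017 px 111
bottle c 559.8 -70.4 size 40.4 40.6 long-axis yaw -0.004 px 55
cap c 557.1 -69.3 size 23.7 27.2 long-axis yaw -0.329 px 36
large c 445.7 141.7 size 55.7 55.3 long-axis yaw 1.571 px 77
small c 454.0 10.7 size 37.2 36.2 long-axis yaw 0.460 px 50
plate c 448.1 -126.3 size 62.9 63.2 long-axis yaw -0.475 px 100
timer c 565.8 59.6 size 59.9 49.0 long-axis yaw 1.184 px 87
```

View pics/seg.png

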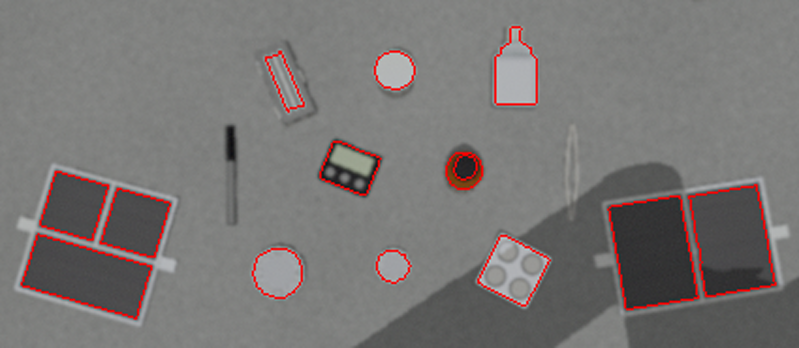

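The red outlines fit the carrier bays, dishes, flask, bottle and plate. The case outline covers only its white stripes, so I'll measure the case from depth and write a move planner.

```bash
cat > go.py <<'E'
from h import *
import sys
def go(x,y,z,phi=None):
    s=status.get_obs(); p=s['position']*1000; qx,qy,qz,qw=s['tool_rot']
    a=np.arctan2(2*(qx*qy+qz*qw),1-2*(qy*qy+qz*qz))
    d=np.array([x,y])-p[:2]
    tx=d@[np.cos(a),np.sin(a)]; ty=d@[np.sin(a),-np.cos(a)]
    print('t %.1f at'%s['time'],p.round(1),'phi %.3f'%a,'| tx %.1f ty %.1f tz %.1f'%(tx,ty,p[2]-z),'roll %s'%(None if phi is None else round(a-phi,3)),'| w %.1f gf %.1f q'%(s['grip_width']*1000,s['grip_force']),s['q'].round(2),'f',s['ft_force'].round(1))
if __name__=='__main__': go(*map(float,sys.argv[1:]))
E
python3 - <<'E'
from m import *
for nm,(x0,y0,x1,y1) in dict(case=(230,160,275,218),flask=(355,150,395,210),large=(228,270,268,312),small=(294,272,324,302),bottle=(330,215,365,255)).items():
    z=P[:,:,2]; m=(z>.007)&(d>0); 
    print(nm,'maxz',np.percentile(z[y0:y1,x0:x1],98).round(4)); 
    seg(nm,m,x0,y0,x1,y1,.018 if nm=='case' else .012,3)
from go import go; go(446,142,150,1.717)
E
```

```text
table z 0.00013783393032340552 gray table 131.0 floorL 76 floorR 48 75 shadow 90
case maxz 0.0238
case c 666.4 135.8 size 102.6 44.3 long-axis yaw 0.406 px 117
flask maxz 0.0294
flask c 684.4 -130.9 size 52.6 99.1 long-axis yaw -0.023 px 119
large maxz 0.0187
large c 446.8 141.0 size 57.6 57.9 long-axis yaw -1.564 px 79
small maxz 0.0156
small c 453.9 10.7 size 36.2 38.3 long-axis yaw -0.004 px 51
bottle maxz 0.0805
bottle c 561.0 -70.3 size 44.3 48.6 long-axis yaw -0.472 px 62
t 0.1 at [ 216.5 -585.6  221.7] phi 0.354 | tx 467.4 ty -603.0 tz 71.7 roll -1.363 | w 87.1 gf 0.0 q [-1.4   0.53  1.43 -0.    1.18 -0.18] f [-1.2  0.3  0.1]
```

Emit:
arm_command(deltas=[1,0.05,-0.03,0,0,1,0.05,-0.03,0,0,1,0.05,-0.03,0,0,1,0.05,-0.03,0,0,1,0.05,-0.03,0,0,1,0.05,-0.03,0,0,1,0.05,-0.03,0,0,1,0.05,-0.03,0,0,1,0.05,-0.03,0,0,1,0.017,-0.045,0,0,1,0,-0.045,0,0,1,0,-0.045,0,0], newtons=12)

```text
time: 1.6
position: [0.5136, -0.0429, 0.222]
tool_rot: [0.984, 0.176, -0.0, -0.0]
ft_force: [1.0, 0.0, -0.6]
grip_width: 0.0873
grip_force: 0.0
```

Emit:
arm_command(deltas=[1,0,-0.045,0,0,1,0,-0.045,0,0,1,0,-0.045,0,0,1,0,-0.04,0,0,1,0,0,0.01,-0.17,1,0,0,0.01,-0.17,1,0,0,0.01,-0.17,1,0,0,0.01,-0.17,1,0,0,0.01,-0.17,1,0,0,0.01,-0.17,1,0,0,0.01,-0.17,1,0,0,0.01,-0.17])

```text
time: 3.1
position: [0.4535, 0.1196, 0.142]
tool_rot: [0.653, 0.758, -0.0, -0.0]
ft_force: [0.6, 0.1, -0.6]
grip_width: 0.087
grip_force: 0.0
```

```bash
python3 go.py 446 141.3 7 1.717
```

```text
t 3.1 at [453.5 119.6 142. ] phi 1.719 | tx 22.5 ty -4.2 tz 135.0 roll 0.002 | w 87.0 gf 0.0 q [ 0.02  0.45  1.9  -0.    0.79 -0.13] f [ 0.6  0.1 -0.6]
```

Emit:
arm_command(deltas=[1,0.0115,-0.002,0.02,0,1,0.011,-0.002,0.02,0,1,0,0,0.025,0,1,0,0,0.025,0,1,0,0,0.02,0,1,0,0,0.015,0,1,0,0,0.01,0,1,0,0,0,0,0.3,0,0,0,0,0.3,0,0,0,0,0.3,0,0,0,0,0.3,0,0,0,0])

```text
time: 4.6
position: [0.4466, 0.1413, 0.0079]
tool_rot: [0.655, 0.756, 0.0, 0.0]
ft_force: [-0.9, -1.3, 2.1]
grip_width: 0.0591
grip_force: 12.0
```

```bash
python3 go.py 446 141.3 7 1.717
```

```text
t 4.6 at [446.6 141.3   7.9] phi 1.714 | tx 0.1 ty -0.6 tz 0.9 roll -0.003 | w 59.1 gf 12.0 q [ 0.07  0.72  1.97  0.    0.45 -0.08] f [-0.9 -1.3  2.1]
```

Emit:
arm_command(deltas=[0.2,0,0,-0.01,0,0.2,0,0,-0.02,0,0.2,0,0,-0.03,0,0.2,0,0,-0.03,0,0.2,-0.03,-0.002,-0.01,0,0.2,-0.047,-0.004,0,0,0.2,-0.047,-0.004,0,0,0.2,-0.047,-0.004,0,0,0.2,-0.047,-0.004,0,0,0.2,-0.047,-0.004,0,0,0.2,-0.047,-0.004,0,0,0.2,-0.047,-0.004,0,0])

```text
time: 6.1
position: [0.4678, -0.2198, 0.1082]
tool_rot: [0.655, 0.756, 0.0, 0.0]
ft_force: [0.4, 0.0, 0.1]
grip_width: 0.0592
grip_force: 12.0
```

Emit:
arm_command(deltas=[0.2,-0.047,-0.004,0,0,0.2,-0.047,-0.004,0,0,0.2,-0.042,-0.003,0,0,0.2,-0.027,-0.001,0,0,0.2,0,0,0,0,0.2,0,0,0,0])

```text
time: 6.85
position: [0.4786, -0.3797, 0.1075]
tool_rot: [0.655, 0.756, 0.0, -0.001]
ft_force: [0.5, 0.5, -0.0]
grip_width: 0.0596
grip_force: 12.0
```

```bash
python3 go.py 480.6 -381.2 10 1.717
```

```text
t 6.8 at [ 478.6 -379.7  107.5] phi 1.714 | tx -1.8 ty 1.7 tz 97.5 roll -0.003 | w 59.6 gf 12.0 q [-0.85  0.66  1.56  0.    0.92 -1.  ] f [ 0.5  0.5 -0. ]
```

Emit:
arm_command(deltas=[0.2,-0.002,0.002,0.02,0,0.2,0,0,0.025,0,0.2,0,0,0.02,0,0.2,0,0,0.015,0,0.2,0,0,0.01,0,0.2,0,0,0.004,0,0.2,0,0,0.002,0,0.2,0,0,0.001,0,0.2,0,0,0,0])

```text
time: 7.98
position: [0.4818, -0.3833, 0.011]
tool_rot: [0.655, 0.756, -0.0, 0.0]
ft_force: [-0.6, 0.8, -0.3]
grip_width: 0.0593
grip_force: 12.0
```

```bash
python3 go.py 480.6 -381.2 10 1.717
```

```text
t 8.0 at [ 481.8 -383.3   11. ] phi 1.714 | tx 2.2 ty -0.9 tz 1.0 roll -0.003 | w 59.3 gf 12.0 q [-0.85  0.8   1.59  0.    0.74 -1.  ] f [-0.6  0.8 -0.3]
```

Emit:
arm_command(deltas=[0.2,0,0,0.001,0,0.2,0,0,0.0005,0,0.2,0,0,0,0,0.45,0,0,0,0,0.6,0,0,0,0,0.6,0,0,0,0,0.6,0,0,-0.01,0,0.6,0,0,-0.03,0,0.8,0,0,-0.05,0,1,0,0,-0.05,0])

```text
time: 9.22
position: [0.4814, -0.3829, 0.1507]
tool_rot: [0.655, 0.756, 0.0, -0.0]
ft_force: [1.1, -1.0, 0.7]
grip_width: 0.0813
grip_force: 0.0
```

```bash
python3 go.py 669 -131.5 140 -0.02
```

```text
t 9.2 at [ 481.4 -382.9  150.7] phi 1.714 | tx 222.1 ty 221.5 tz 10.7 roll 1.734 | w 81.3 gf 0.0 q [-0.85  0.6   1.52 -0.    1.02 -1.  ] f [ 1.1 -1.   0.7]
```

Emit:
arm_command(deltas=[1,0.037,0.037,0,0,1,0.037,0.037,0,0,1,0.037,0.037,0,0,1,0.037,0.037,0,0,1,0.037,0.037,0,0,1,0.037,0.037,0,0,1,0,0,0.005,0.173,1,0,0,0.005,0.173,1,0,0,0.005,0.173,1,0,0,0.005,0.173,1,0,0,0.005,0.173,1,0,0,0.005,0.173])

```text
time: 10.72
position: [0.6697, -0.1316, 0.1195]
tool_rot: [0.944, 0.329, 0.0, 0.0]
ft_force: [-0.2, 0.5, 0.2]
grip_width: 0.087
grip_force: 0.0
```

Emit:
arm_command(deltas=[1,0,0,0.01,0.173,1,0,0,0.01,0.173,1,0,0,0.01,0.173,1,0,0,0.01,0.173,1,0,0,0,0])

```text
time: 11.35
position: [0.669, -0.1314, 0.0787]
tool_rot: [1.0, -0.007, -0.001, -0.0]
ft_force: [-0.0, -0.1, 0.7]
grip_width: 0.0868
grip_force: 0.0
```

```bash
python3 go.py 669 -131.5 8 -0.02
```

```text
t 11.3 at [ 669.  -131.4   78.7] phi -0.014 | tx -0.0 ty 0.1 tz 70.7 roll 0.006 | w 86.8 gf 0.0 q [-0.36  0.77  1.39  0.    0.99  1.23] f [-0.  -0.1  0.7]
```

Emit:
arm_command(deltas=[1,0,0,0.02,0,1,0,0,0.02,0,1,0,0,0.015,0,1,0,0,0.01,0,1,0,0,0.005,0,1,0,0,0,0,0.1,0,0,0,0,0.1,0,0,0,0,0.1,0,0,0,0,0.1,0,0,0,0,0.1,0,0,0,0], newtons=12)

```text
time: 12.72
position: [0.6698, -0.1317, 0.0092]
tool_rot: [1.0, -0.008, 0.0, 0.0]
ft_force: [-0.7, 0.7, 1.0]
grip_width: 0.0522
grip_force: 12.0
```

```bash
python3 go.py 669 -131.5 8 -0.02
```

```text
t 12.7 at [ 669.8 -131.7    9.2] phi -0.016 | tx -0.8 ty -0.2 tz 1.2 roll 0.004 | w 52.2 gf 12.0 q [-0.36  0.87  1.41  0.    0.87  1.23] f [-0.7  0.7  1. ]
```

Emit:
arm_command(deltas=[0,0,0,-0.01,0,0,0,0,-0.02,0,0,0,0,-0.03,0,0,0,0,-0.03,0,0,-0.02,0.015,-0.01,0,0,-0.043,0.0325,0,0,0,-0.043,0.0325,0,0,0,-0.043,0.0325,0,0,0,-0.043,0.0325,0,0,0,-0.022,0.0175,0,0,0,0,0,0,-0.163,0,0,0,0,0])

```text
time: 14.22
position: [0.4533, -0.2915, 0.1105]
tool_rot: [0.997, 0.072, 0.001, 0.001]
ft_force: [0.1, 0.3, -0.1]
grip_width: 0.0524
grip_force: 12.0
```

```bash
python3 go.py 453.1 -290.8 11.2 0.1465
```

```text
t 14.2 at [ 453.3 -291.5  110.5] phi 0.144 | tx -0.1 ty -0.8 tz 99.3 roll -0.003 | w 52.4 gf 12.0 q [-0.78  0.58  1.75  0.    0.81  0.65] f [ 0.1  0.3 -0.1]
```

Emit:
arm_command(deltas=[0,0,0,0.02,0,0,0,0,0.025,0,0,0,0,0.02,0,0,0,0,0.015,0,0,0,0,0.01,0,0,0,0,0.005,0,0,0,0,0.0025,0,0,0,0,0,0,0,0,0,0,0])

```text
time: 15.35
position: [0.4533, -0.2909, 0.0119]
tool_rot: [0.997, 0.073, 0.0, 0.0]
ft_force: [-0.3, 0.7, -0.5]
grip_width: 0.052
grip_force: 12.0
```

```bash
python3 go.py 453.1 -290.8 11.2 0.1465
```

```text
t 15.3 at [ 453.3 -290.9   11.9] phi 0.147 | tx -0.2 ty -0.1 tz 0.7 roll 0.0 | w 52.0 gf 12.0 q [-0.78  0.75  1.79  0.    0.6   0.65] f [-0.3  0.7 -0.5]
```

Emit:
arm_command(deltas=[0,0,0,0.001,0,0,0,0,0,0,0.3,0,0,0,0,0.4,0,0,0,0,0.4,0,0,0,0,0.4,0,0,-0.01,0,0.4,0,0,-0.03,0,0.8,0,0,-0.05,0,1,0,0,-0.05,0,1,0,0,0,0])

```text
time: 16.6
position: [0.4554, -0.2927, 0.1551]
tool_rot: [0.997, 0.073, 0.003, 0.004]
ft_force: [0.2, 0.0, -0.2]
grip_width: 0.0824
grip_force: 0.0
```

```bash
python3 go.py 666.4 135.7 140 0.407; python3 - <<'E'
from h import *
a,_=shot('top'); b,_=shot('side')
v=np.hstack([cv2.resize(a[215:335,395:545],(400,320)),cv2.resize(b[150:300,330:518],(400,320))])
cv2.imwrite('pics/col1.png',v[:,:,::-1])
E
```

```text
t 16.6 at [ 455.4 -292.7  155.1] phi 0.147 | tx 271.5 ty -392.9 tz 15.1 roll -0.26 | w 82.4 gf 0.0 q [-0.78  0.5   1.72  0.    0.91  0.65] f [ 0.2  0.  -0.2]
```

View pics/col1.png

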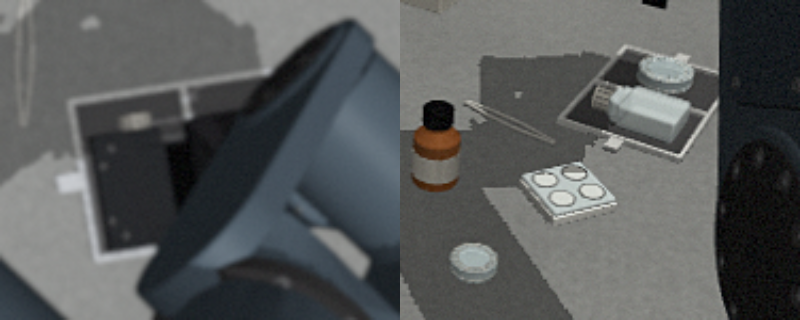

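The side view shows the dish and flask flat in the two collection bays, while the arm hides them in the top view. The case is next.

Emit:
arm_command(deltas=[1,0.03,-0.0435,0,0,1,0.03,-0.0435,0,0,1,0.03,-0.0435,0,0,1,0.03,-0.0435,0,0,1,0.03,-0.0435,0,0,1,0.03,-0.0435,0,0,1,0.03,-0.0435,0,0,1,0.03,-0.0435,0,0,1,0.03,-0.0435,0,0,1,0.0015,-0.0015,0.02,-0.13,1,0,0,0.03,-0.13,1,0,0,0.02,0])

```text
time: 18.2
position: [0.6619, 0.138, 0.0769]
tool_rot: [0.979, 0.201, -0.003, -0.0]
ft_force: [0.7, -0.4, -0.4]
grip_width: 0.0866
grip_force: 0.0
```

```bash
python3 go.py 666.4 135.7 8 0.407
```

```text
t 18.2 at [661.9 138.   76.9] phi 0.406 | tx 3.2 ty 3.9 tz 68.9 roll -0.001 | w 86.6 gf 0.0 q [ 0.04  0.77  1.4  -0.    0.98  1.21] f [ 0.7 -0.4 -0.4]
```

Emit:
arm_command(deltas=[1,0.003,0.003,0.02,0,1,0,0,0.02,0,1,0,0,0.015,0,1,0,0,0.01,0,1,0,0,0.004,0,1,0,0,0,0,-0.3,0,0,0,0,-0.3,0,0,0,0,-0.3,0,0,0,0,-0.3,0,0,0,0,-0.3,0,0,0,0,-0.3,0,0,0,0], newtons=15)

```text
time: 19.7
position: [0.6681, 0.1362, 0.0115]
tool_rot: [0.979, 0.202, -0.0, 0.0]
ft_force: [-0.2, -0.4, 0.5]
grip_width: 0.0397
grip_force: 15.0
```

```bash
python3 go.py 666.4 135.7 8 0.407
```

```text
t 19.7 at [668.1 136.2  11.5] phi 0.407 | tx -1.8 ty -0.2 tz 3.5 roll -0.0 | w 39.7 gf 15.0 q [ 0.04  0.86  1.41 -0.    0.87  1.2 ] f [-0.2 -0.4  0.5]
```

Emit:
arm_command(deltas=[-0.4,0,0,-0.01,0,-0.4,0,0,-0.02,0,-0.4,0,0,-0.03,0,-0.4,0,0,-0.03,0,-0.4,-0.01,-0.026,-0.01,0,-0.4,-0.0194,-0.05,0,0,-0.4,-0.0194,-0.05,0,0,-0.4,-0.0194,-0.05,0,0,-0.4,-0.0194,-0.05,0,0,-0.4,-0.0194,-0.05,0,0,-0.4,-0.009,-0.024,0,0,-0.4,0,0,0,-0.1])

```text
time: 21.2
position: [0.4384, 0.3677, 0.1117]
tool_rot: [0.967, 0.254, -0.001, -0.0]
ft_force: [0.1, -0.2, -0.9]
grip_width: 0.0398
grip_force: 15.0
```

Emit:
arm_command(deltas=[-0.4,0,0,0,-0.16,-0.4,0,0,0,-0.16,-0.4,0,0,0,-0.16,-0.4,0,0,0,-0.16,-0.4,0,0,0,-0.157,-0.4,0,0,0,0,-0.4,0,0,0,0])

```text
time: 22.08
position: [0.4419, 0.366, 0.1117]
tool_rot: [0.795, 0.606, -0.0, -0.0]
ft_force: [0.1, 0.0, -0.4]
grip_width: 0.0396
grip_force: 15.0
```

```bash
python3 go.py 442.7 365.6 13.5 1.304
```

```text
t 22.1 at [441.9 366.  111.7] phi 1.302 | tx -0.2 ty 0.9 tz 98.2 roll -0.002 | w 39.6 gf 15.0 q [0.5  0.61 1.66 0.   0.87 0.77] f [ 0.1  0.  -0.4]
```

Emit:
arm_command(deltas=[-0.4,0,0,0.02,0,-0.4,0,0,0.025,0,-0.4,0,0,0.02,0,-0.4,0,0,0.015,0,-0.4,0,0,0.01,0,-0.4,0,0,0.005,0,-0.4,0,0,0.0015,0,-0.4,0,0,0,0,-0.4,0,0,0,0])

```text
time: 23.2
position: [0.4432, 0.3661, 0.0156]
tool_rot: [0.795, 0.607, 0.001, 0.0]
ft_force: [-0.1, 0.9, -0.9]
grip_width: 0.0398
grip_force: 15.0
```

```bash
python3 go.py 442.7 365.6 13.5 1.304
```

```text
t 23.2 at [443.2 366.1  15.6] phi 1.304 | tx -0.6 ty -0.4 tz 2.1 roll -0.0 | w 39.8 gf 15.0 q [0.5  0.77 1.7  0.   0.67 0.76] f [-0.1  0.9 -0.9]
```

Emit:
arm_command(deltas=[-0.4,0,0,0.001,0,-0.4,0,0,0.001,0,-0.4,0,0,0,0,-0.4,0,0,0,0])

```text
time: 23.7
position: [0.443, 0.3659, 0.0135]
tool_rot: [0.795, 0.607, 0.0, 0.0]
ft_force: [-0.7, -0.7, 4.0]
grip_width: 0.0399
grip_force: 15.0
```

Emit:
arm_command(deltas=[0,0,0,0,0,0.2,0,0,0,0,0.2,0,0,0,0,0.2,0,0,-0.01,0,0.2,0,0,-0.03,0,0.8,0,0,-0.05,0,1,0,0,-0.05,0,1,0,0,0,0])

```text
time: 24.7
position: [0.4457, 0.3676, 0.158]
tool_rot: [0.795, 0.607, 0.005, 0.001]
ft_force: [0.5, 0.4, 0.0]
grip_width: 0.0742
grip_force: 0.0
```

```bash
python3 go.py 453.9 10.7 140 -0.267
```

```text
t 24.7 at [445.7 367.6 158. ] phi 1.304 | tx -342.1 ty 102.0 tz 18.0 roll 1.571 | w 74.2 gf 0.0 q [0.5  0.54 1.62 0.   0.96 0.76] f [0.5 0.4 0. ]
```

Emit:
arm_command(deltas=[1,-0.049,0.0145,0,0,1,-0.049,0.0145,0,0,1,-0.049,0.0145,0,0,1,-0.049,0.0145,0,0,1,-0.049,0.0145,0,0,1,-0.049,0.0145,0,0,1,-0.048,0.0145,0,0,1,0,0,0,0.1745,1,0,0,0.01,0.1745,1,0,0,0.01,0.1745,1,0,0,0.01,0.1745,1,0,0,0.01,0.1745])

```text
time: 26.2
position: [0.4499, 0.0093, 0.1123]
tool_rot: [0.977, 0.211, -0.001, -0.0]
ft_force: [-0.5, -0.4, 0.3]
grip_width: 0.087
grip_force: 0.0
```

Emit:
arm_command(deltas=[1,0,0,0.01,0.1745,1,0,0,0.01,0.1745,1,0,0,0.01,0.1745,1,0,0,0.01,0.1745,1,0,0,0,0,1,0,0,0,0])

```text
time: 26.95
position: [0.4504, 0.0092, 0.073]
tool_rot: [0.991, -0.132, -0.0, -0.0]
ft_force: [0.2, -0.5, 0.5]
grip_width: 0.087
grip_force: 0.0
```

```bash
python3 go.py 453.9 10.7 7 -0.267
```

```text
t 26.9 at [450.4   9.2  73. ] phi -0.264 | tx 3.0 ty -2.3 tz 66.0 roll 0.003 | w 87.0 gf 0.0 q [-0.23  0.57  1.99 -0.    0.58  1.61] f [ 0.2 -0.5  0.5]
```

Emit:
arm_command(deltas=[1,0.003,-0.0023,0.02,0,1,0,0,0.02,0,1,0,0,0.015,0,1,0,0,0.008,0,1,0,0,0.003,0,1,0,0,0,0,-0.3,0,0,0,0,-0.3,0,0,0,0,-0.3,0,0,0,0,-0.3,0,0,0,0,-0.3,0,0,0,0,-0.3,0,0,0,0], newtons=10)

```text
time: 28.45
position: [0.4541, 0.0106, 0.0071]
tool_rot: [0.991, -0.133, 0.0, 0.0]
ft_force: [-0.3, -0.4, 1.3]
grip_width: 0.0393
grip_force: 10.0
```

```bash
python3 go.py 453.9 10.7 7 -0.267
```

```text
t 28.4 at [454.1  10.6   7.1] phi -0.267 | tx -0.2 ty -0.0 tz 0.1 roll 0.0 | w 39.3 gf 10.0 q [-0.22  0.72  2.01 -0.    0.42  1.61] f [-0.3 -0.4  1.3]
```

Emit:
arm_command(deltas=[-0.4,0,0,-0.01,0,-0.4,0,0,-0.02,0,-0.4,0,0,-0.03,0,-0.4,-0.002,-0.025,-0.03,0,-0.4,-0.005,-0.05,0,0,-0.4,-0.005,-0.05,0,0,-0.4,-0.005,-0.05,0,0,-0.4,-0.005,-0.05,0,0,-0.4,-0.005,-0.05,0,0,-0.4,-0.0034,-0.026,0,0,-0.4,0,0,0,0,-0.4,0,0,0,0])

```text
time: 29.95
position: [0.5033, 0.3082, 0.0971]
tool_rot: [0.991, -0.133, -0.001, 0.0]
ft_force: [1.2, 0.6, 0.3]
grip_width: 0.0393
grip_force: 10.0
```

```bash
python3 go.py 504.2 308.9 9.1 -0.267
```

```text
t 29.9 at [503.3 308.2  97.1] phi -0.267 | tx 0.7 ty -0.9 tz 88.0 roll 0.0 | w 39.3 gf 10.0 q [ 0.36  0.65  1.63 -0.    0.87  2.2 ] f [1.2 0.6 0.3]
```

Emit:
arm_command(deltas=[-0.4,0,0,0.02,0,-0.4,0,0,0.02,0,-0.4,0,0,0.02,0,-0.4,0,0,0.015,0,-0.4,0,0,0.008,0,-0.4,0,0,0.003,0,-0.4,0,0,0.0015,0,-0.4,0,0,0,0,-0.4,0,0,0,0])

```text
time: 31.08
position: [0.5043, 0.3092, 0.01]
tool_rot: [0.991, -0.133, 0.0, -0.0]
ft_force: [-0.5, -0.9, 0.0]
grip_width: 0.0393
grip_force: 10.0
```

```bash
python3 go.py 504.2 308.9 9.1 -0.267
```

```text
t 31.1 at [504.3 309.2  10. ] phi -0.266 | tx -0.0 ty 0.3 tz 0.9 roll 0.001 | w 39.3 gf 10.0 q [ 0.36  0.79  1.66 -0.    0.7   2.2 ] f [-0.5 -0.9  0. ]
```

Emit:
arm_command(deltas=[-0.4,0,0,0.001,0,-0.4,0,0,0,0,-0.1,0,0,0,0,0.1,0,0,0,0,0.1,0,0,0,0,0.1,0,0,-0.01,0,0.1,0,0,-0.03,0,0.8,0,0,-0.05,0,1,0,0,-0.05,0,1,0,0,-0.03,0,1,0,0,0,0])

```text
time: 32.45
position: [0.5059, 0.3097, 0.1818]
tool_rot: [0.991, -0.133, 0.003, -0.002]
ft_force: [0.2, 0.3, 0.3]
grip_width: 0.0799
grip_force: 0.0
```

```bash
python3 go.py 560 -70.4 160 -0.267; python3 - <<'E'
from h import *
a,_=shot('top'); b,_=shot('side')
v=np.hstack([cv2.resize(a[215:335,90:240],(400,320)),cv2.resize(b[310:460,115:303],(400,320))])
cv2.imwrite('pics/inj1.png',v[:,:,::-1])
E
```

```text
t 32.5 at [505.9 309.7 181.8] phi -0.267 | tx 152.4 ty 352.4 tz 21.8 roll 0.0 | w 79.9 gf 0.0 q [0.36 0.53 1.56 0.   1.04 2.2 ] f [0.2 0.3 0.3]
```

View pics/inj1.png

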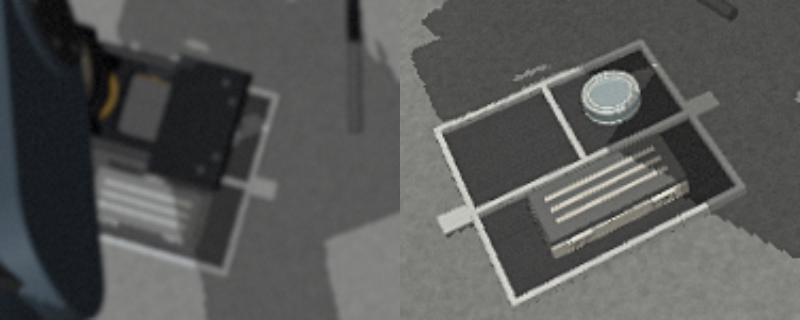

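The dish is centred in its square bay and the case lies flat in the long bay. The bottle is last.

Emit:
arm_command(deltas=[1,0.022,0.05,0,0,1,0.022,0.05,0,0,1,0.022,0.05,0,0,1,0.022,0.05,0,0,1,0.022,0.05,0,0,1,0.022,0.05,0,0,1,0.021,0.052,0,0,1,0,0,0,0,1,0,0,0.02,0,1,0,0,0.02,0,1,0,0,0,0,1,0,0,0,0])

```text
time: 34.05
position: [0.5586, -0.07, 0.1383]
tool_rot: [0.991, -0.133, -0.001, -0.0]
ft_force: [-1.4, -0.1, 0.4]
grip_width: 0.0871
grip_force: 0.0
```

```bash
python3 go.py 559.3 -70.2 19 -0.267
```

```text
t 34.0 at [558.6 -70.  138.3] phi -0.266 | tx 0.7 ty -0.0 tz 119.3 roll 0.001 | w 87.1 gf 0.0 q [-0.32  0.56  1.67  0.    0.92  1.51] f [-1.4 -0.1  0.4]
```

Emit:
arm_command(deltas=[1,0.0007,0,0.025,0,1,0,0,0.025,0,1,0,0,0.025,0,1,0,0,0.025,0,1,0,0,0.014,0,1,0,0,0.005,0,-0.2,0,0,0,0,-0.2,0,0,0,0,-0.2,0,0,0,0,-0.2,0,0,0,0,-0.2,0,0,0,0,-0.2,0,0,0,0], newtons=20)

```text
time: 35.55
position: [0.5596, -0.0711, 0.0197]
tool_rot: [0.991, -0.133, 0.0, 0.0]
ft_force: [-0.5, -0.1, 1.1]
grip_width: 0.0434
grip_force: 20.0
```

```bash
python3 go.py 559.3 -70.2 19 -0.267
```

```text
t 35.5 at [559.6 -71.1  19.7] phi -0.267 | tx -0.6 ty -0.8 tz 0.7 roll 0.0 | w 43.4 gf 20.0 q [-0.32  0.75  1.73 -0.    0.66  1.51] f [-0.5 -0.1  1.1]
```

Emit:
arm_command(deltas=[-0.3,0,0,-0.01,0,-0.3,0,0,-0.02,0,-0.3,0,0,-0.03,0,-0.3,0,0,-0.03,0,-0.3,-0.008,-0.022,-0.01,0,-0.3,-0.015,-0.042,0,0,-0.3,-0.015,-0.042,0,0,-0.3,-0.015,-0.042,0,0,-0.3,-0.015,-0.042,0,0,-0.3,-0.015,-0.042,0,0,-0.3,-0.015,-0.042,0,0,-0.3,-0.015,-0.042,0,0])

```text
time: 37.05
position: [0.5334, 0.2649, 0.12]
tool_rot: [0.991, -0.133, 0.0, 0.0]
ft_force: [0.0, -0.3, -1.7]
grip_width: 0.0436
grip_force: 20.0
```

Emit:
arm_command(deltas=[-0.3,-0.015,-0.042,0,0,-0.3,-0.015,-0.042,0,0,-0.3,-0.011,-0.03,0,0,-0.3,0,0,0,0,-0.3,0,0,0,0,-0.3,0,0,0,0])

```text
time: 37.8
position: [0.5244, 0.3831, 0.1196]
tool_rot: [0.991, -0.134, -0.0, 0.0]
ft_force: [-0.4, 0.1, -0.9]
grip_width: 0.0434
grip_force: 20.0
```

```bash
python3 go.py 524.3 382.8 21.7 -0.267
```

```text
t 37.8 at [524.4 383.1 119.6] phi -0.268 | tx 0.0 ty 0.3 tz 97.9 roll -0.001 | w 43.4 gf 20.0 q [ 0.46  0.68  1.45 -0.    1.01  2.3 ] f [-0.4  0.1 -0.9]
```

Emit:
arm_command(deltas=[-0.3,0,0,0.02,0,-0.3,0,0,0.025,0,-0.3,0,0,0.02,0,-0.3,0,0,0.015,0,-0.3,0,0,0.01,0,-0.3,0,0,0.005,0,-0.3,0,0,0.002,0,-0.3,0,0,0,0,-0.3,0,0,0,0])

```text
time: 38.92
position: [0.5247, 0.3846, 0.0231]
tool_rot: [0.991, -0.133, 0.0, -0.0]
ft_force: [-0.4, -0.1, -0.7]
grip_width: 0.0434
grip_force: 20.0
```

```bash
python3 go.py 524.3 382.8 21.7 -0.267
```

```text
t 38.9 at [524.7 384.6  23.1] phi -0.267 | tx 0.1 ty 1.8 tz 1.4 roll 0.0 | w 43.4 gf 20.0 q [0.46 0.82 1.49 0.   0.83 2.3 ] f [-0.4 -0.1 -0.7]
```

Emit:
arm_command(deltas=[-0.3,0,0,0.001,0,-0.3,0,0,0.0005,0,-0.3,0,0,0,0,0,0,0,0,0,0.4,0,0,0,0,0.4,0,0,0,0,0.6,0,0,-0.015,0,0.6,0,0,-0.035,0,0.8,0,0,-0.05,0,1,0,0,-0.05,0,1,0,0,0,0])

```text
time: 40.3
position: [0.5276, 0.3861, 0.1773]
tool_rot: [0.991, -0.133, 0.005, -0.003]
ft_force: [0.1, 0.6, -0.1]
grip_width: 0.0856
grip_force: 0.0
```

Emit:
arm_command(deltas=[1,0.02,0.05,-0.01,0,1,0.02,0.05,0,0,1,0.02,0.05,0,0,1,0.02,0.05,0,0,1,0.02,0.05,0,0,1,0.01,0.05,0,0,1,0,0.03,0,0,1,0,0,0,0])

```text
time: 41.3
position: [0.5424, 0.0352, 0.1805]
tool_rot: [0.991, -0.135, -0.001, 0.0]
ft_force: [0.5, -0.7, -0.0]
grip_width: 0.0869
grip_force: 0.0
```

```bash
python3 - <<'E'
from h import *
a,d=shot('top'); b,_=shot('side')
cv2.imwrite('pics/fin.png',np.hstack([cv2.resize(a,(400,300)),cv2.resize(b,(400,300))])[:,:,::-1])
v=np.hstack([cv2.resize(a[215:335,90:240],(400,320)),cv2.resize(a[215:335,395:545],(400,320))])
cv2.imwrite('pics/fin2.png',v[:,:,::-1]); print(status.get_obs()['position'])
E
```

```text
[0.54316145 0.03725855 0.18072033]
```

View pics/fin.png

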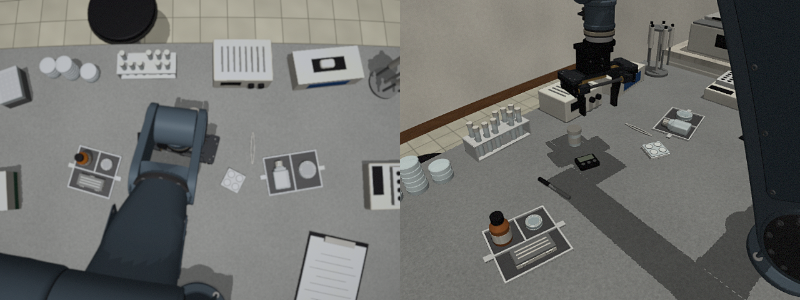

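View pics/fin2.png

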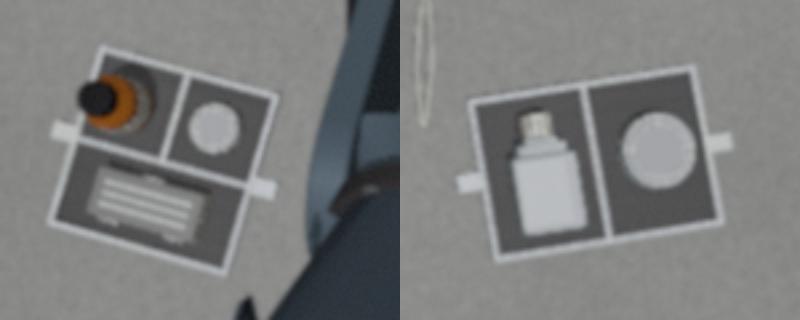

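All five pieces sit flat and close to centre in their bays, and the pot and plate are where they started. I'm handing the job in.

```bash
python3 -c "
from rig import order; print(order.hand_in())"
```

```text
the job is handed in; nothing more can be done
None
```

Both carriers are made up and the job is handed in at about 41 s of the 152 s. The final pictures show all five pieces in their bays and released, with the pot and four-well plate left alone; the hand-in returned no verdict.

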